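Fit and hold the bayonet override plug

TASK

Take the yellow plug by its grip bar and fit it in the bayonet socket of the grey console: line its lugs up with the two slots, push it fully down against the spring, and while it is down twist it a quarter turn clockwise (seen from above) so that it is locked under the collar. It works like a dead-man's key, so finish while still gripping it, turned and pressed fully down until its flange sits on the collar. Leave the blue plug and everything else on the worktop where it is.

Things in the scene. Friction and masses are not known exactly. Their poses are not given: they have to be found in the camera images.
- yellow_plug_grip (a point): Point in the grip bar of the yellow bayonet plug, on its axis, 40 mm above its underside (so 40 mm above the worktop at the start). x runs along the bar and the lugs (a lug under each end of the bar), y across the bar's 14 mm thickness, z up. A half turn about z leaves the plug the same.
- yellow_plug: Yellow plug, upright, loose, 0.06 to 0.13 kg; origin at centre of underside, axes as its grip point. Upward: steel barrel 26 mm diameter, 0 to 20 mm; two opposite lugs on it, 4 to 9 mm up, 7 mm wide, out to 19 mm from the axis; flange 48 mm diameter, 20 to 24 mm; upright grip bar 40 mm long, 14 mm thick, 24 to 54 mm.
- blue_plug_grip (a point): Same point on a blue plug of the same shape. Bystander: leave it standing.
- socket_mouth (a point): Centre of the top of the socket's collar, 66 mm above the worktop. z up; x along the two opposite entry slots (12 mm wide, out to 21 mm from the axis). Bore 29 mm. The plug fits in either half-turn. Fully down its flange rests on the collar and its grip point is 20 mm above this point; the lugs are below the ledge, free to turn, when it is less than 24 mm above.
- console: Grey console, 130 x 110 x 40 mm, fixed; origin at centre of underside, under the socket, same axes. Aluminium collar 54 mm diameter, 26 mm above the deck; white marks outside its slots. Its ledge is 7 mm thick; under it the lugs turn clockwise only, from the slots to an end stop 95 degrees on. A turned plug let go is lifted 4 mm by the spring until the lugs meet the ledge.
- plunger (a joint): Copper spring plunger in the bore, pushed down by the plug's barrel; m, 0 at rest, 0.012 with the plug fully down, 0.008 when a turned plug is let go. First touched with the plug 12 mm above fully down; the spring takes 2.4 N there and 12 N fully down.
- timer_mid (a point): White bench timer lying flat, 66 x 66 x 18 mm; its centre. Bystander.
- vial_mid (a point): Small amber glass vial with black cap, 32 mm across, 62 mm high, standing; its centre. Bystander.
- tape_mid (a point): Roll of beige tape lying flat, 100 mm across, 25 mm high; its centre. Bystander.
- marker_mid (a point): Red-capped marker pen lying flat, 146 mm long, 14 mm thick; its centre. Bystander.
Things that resemble listed ones, but are neither listed nor needed, are in the scene too. Several things have the shape of the yellow_plug; the one meant has the colours described above.

How it is judged:
By the outcome, as a careful person would: the job done as asked, in the order asked, and still so for the second after the job is handed in, while the arm keeps its last pose, push and grip.
It also fails if it takes over 54 s, if anything falls off the work surface, if the arm or the gripper's body presses on something with over 40 N, if the wrist force passes 120 N, or if a joint passes its speed limit or range.

ROBOT

A 6-joint arm with a two-finger parallel gripper is mounted at the origin on a cart in front of the work surface, level with it; the furniture and walls round the work are solid. World frame = base frame: x ahead of the robot, y to its left, z up, the work surface at z = 0. Lengths are in mm, angles in rad, forces in N, time in s.
With the tool pointing down it reaches from about 275 to 750 mm from the base axis. Payload 10.2 kg.
Tool frame: the origin (TCP) lies at the very end of the fingers, on their centre line; the grasp point (between the pads) lies 19 mm behind it; x points along the fingers, y is the direction in which the jaws open and shut, and the axes are right-handed (so a half turn about x gives the same grasp; the last joint's range is limited). The gripper opens to 85 mm and grips with 20 to 120 N. Pads are 22 mm wide; open, the fingers measure 114 mm over their backs; the gripper's body (76 mm by 85 mm) begins 54 mm behind the grasp point. The pads swing forward as they close: fully open they stand 13 mm farther back than shut.
Start: joints at [1.105, 0.313, 1.498, -0, 1.331, -0.223], TCP at [126.234, 509.604, 231.294] pointing down, gripper open.
Joint ranges: [-2.94, 2.94], [-0.97, 2.17], [0.19, 2.56], [-1.23, 4.37], [0.02, 3.11], [-2.88, 2.88]. Speed limits (rad/s): [2.39, 2.39, 3.01, 3.14, 3.14, 3.14].

INTERFACE

Orientations are given as a unit quaternion [w, x, y, z].
In Python, from rig import ctrl, viewer, order gives the robot as it stands. The module is installed in compiled form; this text tells all that it offers.
- The arm moves only by the tool carry_out, never from a script. Its argument "deltas" is a list of rows, each a list of 7 numbers: the gripper command: -1 is fully open, 1 is shut, values between are in proportion, then the shift along the tool's x, y, z in mm, then the turn, a rotation vector about the tool's x, y, z in degrees. A call has exactly 5 rows; each row is the pose to reach, as a shift and turn from the pose commanded when the call began, along the tool's axes at that moment; what a row does not reach only later rows make up. A row lasts 1/8 s, in which the tool goes at most 62.5 mm and 10.7 degrees, less where a joint would pass 70% of its speed; a pose out of reach is approached as far as the arm can. A call with a gripper value outside its range is refused whole. The fingers move at their own pace and stop on an object; "newtons" is the grip in N (left out, the last holds). Time passes only in rows, so rows that repeat a pose let the fingers close, or fill a call up. It gives the time, the measured TCP pose, the force and the opening at its end, in the units of the state.
- ctrl.sense(): the state, without advancing time (a new reading comes with each control period).
- viewer.capture(name): name is "scene" or "side" or "wrist"; returns the picture (420x560x3 uint8, red, green, blue); there is no depth.
- viewer.calibration(name): a dict with "fx", "fy", "cx", "cy" (pixels), "xyz" and "attitude" of the camera in the world; the wrist camera has in their place "T_tool_cam" (4x4, takes a point from camera to tool coordinates, whose origin is the TCP and whose axes are the tool frame's). Camera axes: x right, y down, z forward; pixel columns grow to the right and rows downward; lengths in mm; the calibration is good to about 2 mm. A picture is of the moment at which its call begins: read the wrist's pose just before it. calibration takes no time and is no camera call.
- order.finish_job(): hands the job in, once; it reports no verdict.
The state is a dict: "time_s": time; "joints": joint angles; "dq": joint speeds; "tau": joint torques, N m; "eef_pos": TCP position; "ee_rot": TCP orientation; "force": force on the tool from outside, world axes, zero at the start; "wrist_torque": the same for the moment, N m; "grip_width": opening from 0.0 (shut) to 1.0 (fully open).
Only numpy, scipy, OpenCV 4.12 (cv2) and the standard library are available. Lean on these libraries where they do the work, as an engineer would, in place of code of your own. Each camera call takes 0.05 s, during which the arm holds its last target. There are 200 camera calls.

## Working session

There is one attempt and no reset: what is moved stays moved. The work goes in short steps, Python scripts to look and compute and a tool call to move; the robot and the scene stay as the last step left them, time stands still between calls to the robot, and variables do not carry over. Pictures are saved under pics/ and viewed, about 8 in all and at most 12, crops included, and the job is handed in when it is done.

Besides the shell and the picture viewer there is one more tool, called after "Call:" as name([rows], argument=value, ...), one row to a line, values as JSON. carry_out: Moves the arm, as the interface text tells. Its arguments: {"type":"object","properties":{"deltas":{"type":"array"},"newtons":{"type":"number"}},"required":["deltas"]}

```bash
mkdir -p pics
python3 - <<'E'
from rig import ctrl, viewer
import cv2,numpy as np
s=ctrl.sense(); print(s)
for n in("scene","side","wrist"):
    im=viewer.capture(n); cv2.imwrite(f"pics/{n}0.png",im[:,:,::-1]); print(n,viewer.calibration(n))
E
```

```text
{'time_s': 0.0, 'joints': array([ 1.10461359e+00,  3.13454896e-01,  1.49841658e+00,  2.31257552e-05,
        1.33098128e+00, -2.23418475e-01]), 'dq': array([-6.26490504e-05, -8.12222512e-04, -1.40123724e-03, -2.56827933e-03,
        1.73104704e-04, -8.62599304e-04]), 'tau': array([ 9.44975750e-05, -4.12250519e+01, -2.59749484e+01, -1.45067852e-04,
        4.00786987e-03,  4.68007798e-06]), 'eef_pos': array([126.10648416, 509.37894935, 230.74028149]), 'ee_rot': array([ 0.70174562,  0.08520483,  0.70206174, -0.08603804]), 'force': array([ 0.16278692,  0.12461587, -0.56916867]), 'wrist_torque': array([-0.04133433, -0.02367731, -0.00176097]), 'grip_width': 0.9957441159349105}
scene {'fx': 428.31999100658396, 'fy': 428.31999100658396, 'cx': 288.60630414923423, 'cy': 211.68514214541833, 'xyz': array([ 115.32045583, -432.29722606,  737.42711515]), 'attitude': array([-0.32461548,  0.87246534, -0.34173556,  0.12901873])}
side {'fx': 434.48591532456527, 'fy': 434.48591532456527, 'cx': 286.41405024427496, 'cy': 210.83384442604589, 'xyz': array([511.99213682, 777.87700153, 382.08595855]), 'attitude': array([ 0.00145608,  0.01463799,  0.82665469, -0.56251722])}
wrist {'fx': 301.2068215458809, 'fy': 301.2068215458809, 'cx': 282.39085664002994, 'cy': 208.7205548083061, 'T_tool_cam': array([[-7.11832515e-05, -2.79524352e-01,  9.60138600e-01,
        -1.41498021e+02],
       [ 9.99999991e-01,  8.95050430e-05,  1.00196045e-04,
         4.32871461e-01],
       [-1.13944481e-04,  9.60138599e-01,  2.79524343e-01,
        -6.98716123e+01],
       [ 0.00000000e+00,  0.00000000e+00,  0.00000000e+00,
         1.00000000e+00]])}
```

View pics/scene0.png

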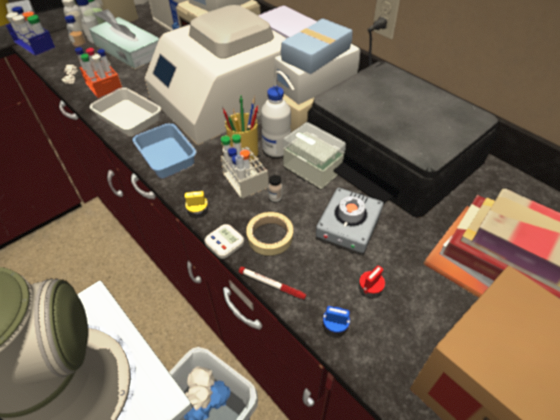

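View pics/side0.png

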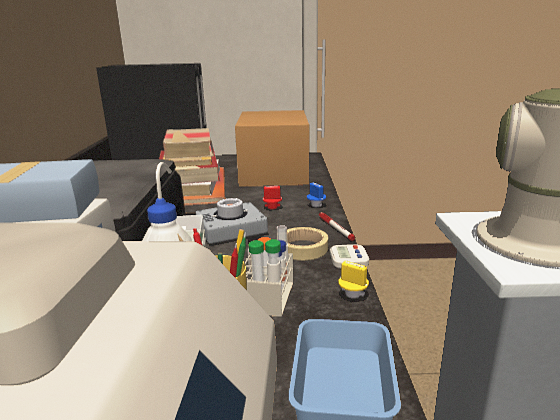

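The scene view shows the yellow plug at about (196,202), the console collar at (352,206), the blue plug at (337,318), a red decoy at (372,282), the vial at (275,187) and the tape at (270,233). The side view agrees, with yellow at (353,280) and the collar at (230,207).

```bash
cat > h.py <<'E'
from rig import ctrl, viewer
import cv2,numpy as np
from scipy.spatial.transform import Rotation as R
def rot(q): return R.from_quat([q[1],q[2],q[3],q[0]]).as_matrix()
def cam(n,s=None):
    c=viewer.calibration(n)
    if n=="wrist":
        s=s or ctrl.sense(); Rt=rot(s['ee_rot']); T=np.array(c['T_tool_cam'])
        return c,Rt@T[:3,:3],Rt@T[:3,3]+s['eef_pos']
    return c,rot(c['attitude']),np.array(c['xyz'])
def hit(C,u,v,z):
    c,A,p=C; d=A@np.array([(u-c['cx'])/c['fx'],(v-c['cy'])/c['fy'],1]); return p+d*(z-p[2])/d[2]
def proj(C,P):
    c,A,p=C; q=(np.atleast_2d(P)-p)@A; return np.c_[q[:,0]/q[:,2]*c['fx']+c['cx'],q[:,1]/q[:,2]*c['fy']+c['cy']]
E
python3 - <<'E'
from h import *
S=cam("scene");D=cam("side")
for n,a,za,b,zb in(("yellow bar",(195,197),45,(353,273),45),("collar",(352,206),66,(230,202),66),("blue",(337,314),45,(317,189),45),("vial",(275,182),62,(282,228),62),("tape",(270,232),25,(307,240),25),("timer",(224,240),18,(349,252),18)):
    print(n,hit(S,*a,za).round(),hit(D,*b,zb).round())
s=ctrl.sense(); print(rot(s['ee_rot']).round(3))
im=cv2.imread("pics/scene0.png")
cr=np.hstack([cv2.resize(im[180:225,170:225],(400,327),interpolation=2),cv2.resize(im[185:250,312:390],(392,327),interpolation=2)])
cv2.imwrite("pics/c1.png",np.vstack([cr,cv2.resize(cv2.imread("pics/wrist0.png"),(360,270)).copy() if 0 else cr[:0]]))
E
```

```text
yellow bar [402. 177.  45.] [402. 192.  45.]
collar [621. -86.  66.] [617. -82.  66.]
blue [ 425. -228.   45.] [ 422. -214.   45.]
vial [552.  79.  62.] [510.  52.  62.]
tape [469.   3.  25.] [462.  28.  25.]
timer [387.  57.  18.] [388.  69.  18.]
[[-0.     0.24   0.971]
 [-0.001  0.971 -0.24 ]
 [-1.    -0.001 -0.   ]]
```

View pics/wrist0.png

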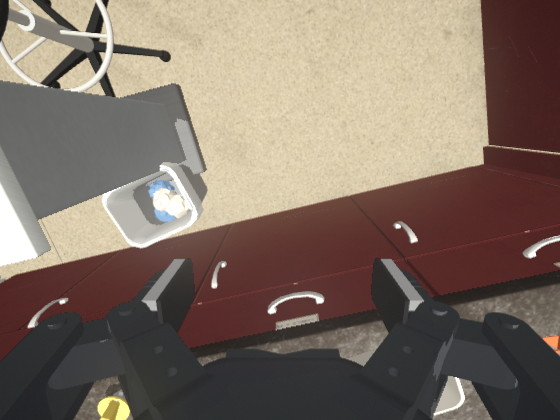

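Call:
carry_out([
  [-1, 0, -36, 50, 0, 0, 0],
  [-1, 0, -72, 100, 0, 0, 0],
  [-1, 0, -108, 149, 0, 0, 0],
  [-1, 0, -144, 199, 0, 0, 0],
  [-1, 0, -180, 249, 0, 0, 0],
])

```text
time_s: 0.78
eef_pos: [325.5, 273.3, 231.3]
ee_rot: [0.702, 0.086, 0.702, -0.086]
force: [-0.3, 0.9, -0.1]
grip_width: 1.002
```

Call:
carry_out([
  [-1, 0, -35, 48, 0, 0, 0],
  [-1, 0, -70, 97, 0, 0, 0],
  [-1, 0, -70, 97, 0, 0, 0],
  [-1, 0, -70, 97, 0, 0, 0],
  [-1, 0, -70, 97, 0, 0, 0],
])

```text
time_s: 1.4
eef_pos: [401.3, 184.7, 231.3]
ee_rot: [0.702, 0.085, 0.702, -0.085]
force: [0.5, 0.4, 0.7]
grip_width: 1.0
```

Run:
```python
from h import *
s=ctrl.sense(); im=viewer.capture("wrist"); cv2.imwrite("pics/w1.png",im[:,:,::-1]); print(s['time_s'],s['eef_pos'],s['joints'],rot(s['ee_rot']).round(3))
```

```text
1.4 [401.25971262 184.68076253 231.30712103] [ 1.64859602e-01  1.27916055e-01  1.73009483e+00  9.99768200e-05
  1.28370157e+00 -1.16507589e+00] [[-0.     0.239  0.971]
 [ 0.     0.971 -0.239]
 [-1.     0.    -0.   ]]
```

View pics/w1.png

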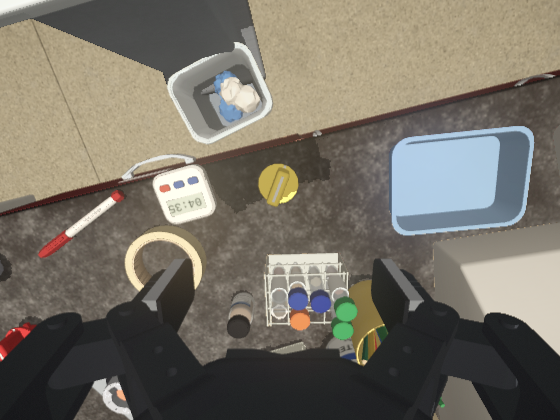

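The wrist view shows the yellow plug at about (278,185), its bar tilted roughly 15° from the image vertical, and the test-tube rack, vial and timer nearby.

Run:
```python
from h import *
im=cv2.imread("pics/w1.png"); C=cam("wrist")
cv2.imwrite("pics/w1c.png",cv2.resize(im[158:212,250:310],(600,540),interpolation=2))
h=cv2.cvtColor(im,cv2.COLOR_BGR2HSV); m=cv2.inRange(h,(20,120,60),(35,255,255)); m[:150]=0;m[215:]=0;m[:,:250]=0;m[:,310:]=0
c=max(cv2.findContours(m,0,1)[0],key=cv2.contourArea); print(cv2.minEnclosingCircle(c),cv2.contourArea(c))
(u,v),r=cv2.minEnclosingCircle(c); print(hit(C,u,v,24))
```

```text
((277.5, 184.6999969482422), 21.446308135986328) 1144.0
[402.17586432 179.05047868  24.        ]
```

View pics/w1c.png

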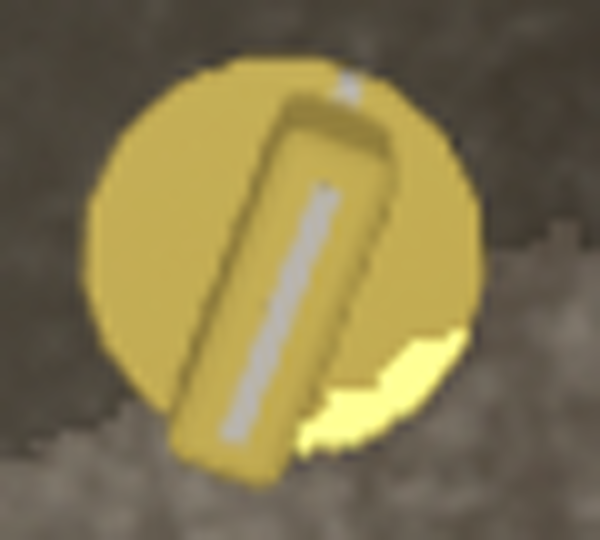

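The crop shows the white stripe along the bar top, from (282.8,176.3) to (273.3,202.0) in full-image pixels.

Run:
```python
from h import *
C=cam("wrist"); s=ctrl.sense()
a=hit(C,282.8,176.3,54);b=hit(C,273.3,202,54); print(a,b,(a+b)/2,np.linalg.norm(a-b))
d=a-b; print("bar angle",np.degrees(np.arctan2(d[1],d[0])), "tool y angle",np.degrees(np.arctan2(.971,.239)))
m=(a+b)/2; print("tool delta",rot(s['ee_rot']).T@(m-s['eef_pos']))
print(np.degrees(s['joints']))
```

```text
[388.758739   188.72526718  54.        ] [413.89018847 171.85294699  54.        ] [401.32446374 180.28910709  54.        ] 30.269868527791942
bar angle 146.12405787295137 tool y angle 76.17220496789686
tool delta [177.34879063  -4.30005118   1.07280691]
[ 9.44672987e+00  7.32944950e+00  9.91201447e+01  6.75893872e-03
  7.35496889e+01 -6.67583329e+01]
```

Call:
carry_out([
  [-1, 30, -4, 1, 10, 0, 0],
  [-1, 70, -4, 1, 20, 0, 0],
  [-1, 100, -4, 1, 20, 0, 0],
  [-1, 100, -4, 1, 20, 0, 0],
  [-1, 100, -4, 1, 20, 0, 0],
])

```text
time_s: 2.08
eef_pos: [402.4, 180.1, 132.5]
ee_rot: [0.677, 0.206, 0.676, -0.206]
force: [-0.1, 0.6, 0.7]
grip_width: 1.003
```

Run:
```python
from h import *
C=cam("wrist"); s=ctrl.sense(); im=viewer.capture("wrist")[:,:,::-1].copy()
p=proj(C,[[401.5,180,54]])[0]; print(s['eef_pos'],s['ee_rot'],p)
u,v=p.astype(int); print(u,v)
cv2.imwrite("pics/w2c.png",cv2.resize(im[v-65:v+65,u-70:u+70],(560,520),interpolation=2))
```

```text
[402.44365091 180.13874716 132.5292778 ] [ 0.67707182  0.20614445  0.67588269 -0.20557433] [280.36215902 215.27294683]
280 215
```

View pics/w2c.png

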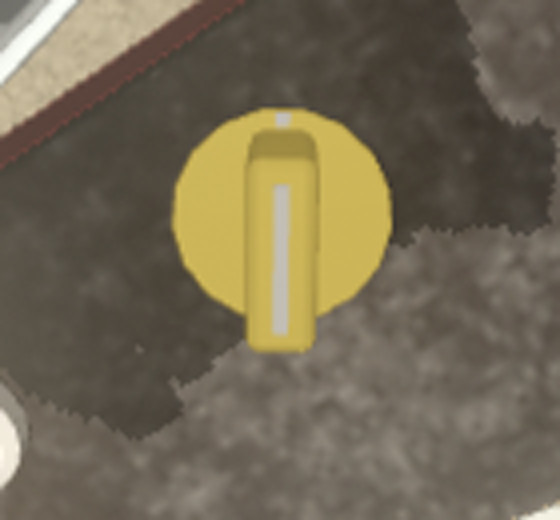

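The bar stripe now runs nearly vertical in the image, from (280.5,196.5) to (279.75,233.5).

Run:
```python
from h import *
C=cam("wrist"); s=ctrl.sense(); Rt=rot(s['ee_rot'])
a=hit(C,280.5,196.5,54);b=hit(C,279.75,233.5,54)
print(a,b,np.linalg.norm(a-b)); m=(a+b)/2; print(m, Rt.T@(m-s['eef_pos']), "bar in tool",Rt.T@(a-b))
```

```text
[389.49321712 188.25063971  54.        ] [413.81737594 171.1644388   54.        ] 29.72545986260105
[401.65529653 179.70753925  54.        ] [78.6457444  -0.92789006 -0.72812498] bar in tool [ -0.05196331   0.63404201 -29.71865163]
```

Call:
carry_out([
  [-1, 35, -1, -0.7, 1.2, 0, 0],
  [-1, 70, -1, -0.7, 1.2, 0, 0],
  [-1, 95, -1, -0.7, 1.2, 0, 0],
  [-1, 104, -1, -0.7, 1.2, 0, 0],
  [-1, 104, -1, -0.7, 1.2, 0, 0],
], newtons=80)

```text
time_s: 2.75
eef_pos: [401.3, 179.3, 28.0]
ee_rot: [0.674, 0.213, 0.674, -0.213]
force: [0.5, -0.4, 0.5]
grip_width: 1.003
```

Call:
carry_out([
  [1, 0, 0, 0, 0, 0, 0],
  [1, 0, 0, 0, 0, 0, 0],
  [1, 0, 0, 0, 0, 0, 0],
  [1, 0, 0, 0, 0, 0, 0],
  [1, 0, 0, 0, 0, 0, 0],
], newtons=80)

```text
time_s: 3.38
eef_pos: [401.1, 179.2, 27.7]
ee_rot: [0.674, 0.213, 0.674, -0.213]
force: [-2.0, -0.5, 4.7]
grip_width: 0.145
```

Call:
carry_out([
  [1, 0, 0, 0, 0, 0, 0],
  [1, 0, 0, 0, 0, 0, 0],
  [1, 0, 0, 0, 0, 0, 0],
  [1, 0, 0, 0, 0, 0, 0],
  [1, 0, 0, 0, 0, 0, 0],
])

```text
time_s: 4.0
eef_pos: [401.1, 179.2, 27.6]
ee_rot: [0.674, 0.213, 0.674, -0.213]
force: [-0.0, 0.6, 4.9]
grip_width: 0.145
```

Call:
carry_out([
  [1, -20, 0, 0, 0, 0, 0],
  [1, -70, 0, 0, 0, 0, 0],
  [1, -120, 0, 0, 0, 0, 0],
  [1, -172, 0, 0, 0, 0, 0],
  [1, -172, 0, 0, 0, 0, 0],
], newtons=80)

```text
time_s: 4.62
eef_pos: [402.2, 179.5, 202.3]
ee_rot: [0.676, 0.214, 0.672, -0.212]
force: [0.7, -0.9, -1.6]
grip_width: 0.149
```

View pics/c1.png

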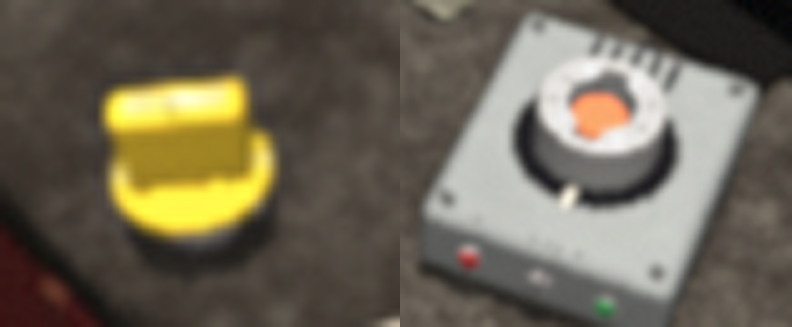

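The crop shows the white mark at about (345.8,224.2), the far slot at (354.7,200.5) and the collar centre at (352,206), all in scene pixels.

Run:
```python
from h import *
S=cam("scene"); a=hit(S,345.8,224.2,40);c=hit(S,352.2,205.5,66);f=hit(S,354.7,200.5,66)
print(a,c,f)
# console deck edges (right crop): left edge (425,212)->(527,15); right (668,298)->(760,90)
def q(x,y,z=40): return hit(S,312+(x-400)/5.03,185+y/5.03,z)
for p,r in(((425,212),(527,15)),((668,298),(760,90)),((425,212),(668,298))):
    d=q(*r)-q(*p); print(np.degrees(np.arctan2(d[1],d[0])),np.linalg.norm(d))
print(sum(q(*p) for p in((425,212),(527,15),(668,298),(760,90)))/4)
```

```text
[592.41025665 -98.0961928   40.        ] [622.24906985 -85.51918244  66.        ] [636.84063559 -79.63208839  66.        ]
23.08530605606463 124.68506547188746
21.819552397533773 124.7832603615949
-67.566935305628 105.46877309315651
[619.96387485 -87.50787448  40.        ]
```

Call:
carry_out([
  [1, 0, -10, 45, -10, 0, 0],
  [1, 0, -24, 105, -20, 0, 0],
  [1, 0, -36, 165, -30, 0, 0],
  [1, 0, -48, 225, -40, 0, 0],
  [1, 0, -60, 281, -50, 0, 0],
])

```text
time_s: 5.25
eef_pos: [596.9, -33.2, 197.4]
ee_rot: [0.7, -0.093, 0.702, 0.094]
force: [0.9, 0.3, -0.5]
grip_width: 0.144
```

Call:
carry_out([
  [1, 0, 0, 0, -7.5, 0, 0],
  [1, 0, 0, 0, -7.5, 0, 0],
  [1, 0, 0, 0, -7.5, 0, 0],
  [1, 0, 0, 0, -7.5, 0, 0],
  [1, 0, 0, 0, -7.5, 0, 0],
])

```text
time_s: 5.88
eef_pos: [596.1, -31.2, 199.4]
ee_rot: [0.694, -0.137, 0.694, 0.137]
force: [0.9, 0.5, -0.9]
grip_width: 0.146
```

Run:
```python
from h import *
C=cam("wrist"); s=ctrl.sense(); im=viewer.capture("wrist")[:,:,::-1]
print(s['time_s'],s['eef_pos'],s['ee_rot'],s['force'],s['grip_width'],proj(C,[[620,-87,66]]),np.degrees(s['joints']).round(1))
cv2.imwrite("pics/w3.png",im)
cv2.imwrite("pics/w3b.png",cv2.resize(im[120:345,150:375],(600,600),interpolation=2))
```

```text
5.875 [596.07629926 -31.17886804 199.41436955] [ 0.69371635 -0.13721358  0.69362456  0.13716786] [ 0.9390407   0.50859261 -0.91193909] 0.14613859905386145 [[218.2521519  199.17954648]] [ -14.2   28.4   75.4   -0.    76.2 -126.6]
```

View pics/w3b.png

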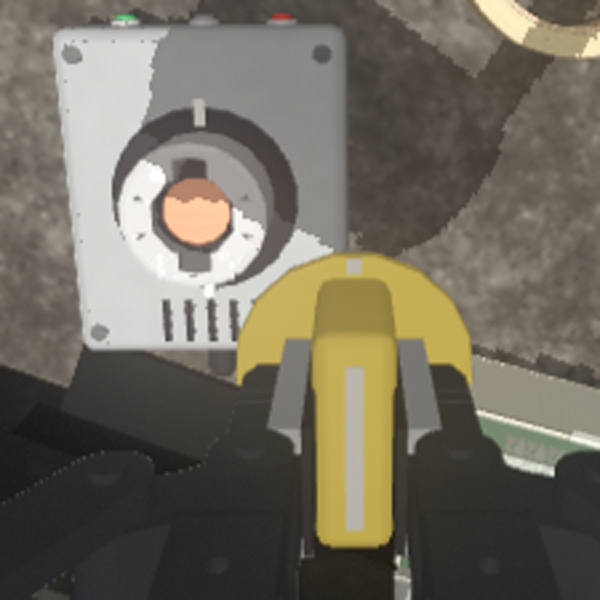

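The collar centre is at about crop (194,212), with slot ends at (189,157) and (196,272). The deck marks are at (199,112) and (209,291). The held plug's stripe runs from (354,367) to (354,530), so the plug is held straight.

Run:
```python
from h import *
C=cam("wrist"); s=ctrl.sense(); Rt=rot(s['ee_rot']); t=s['eef_pos']
def T(x,y,z): 
    w=hit(C,150+x*.375-.3,120+y*.375-.3,z); return Rt.T@(w-t),w
for n,x,y,z in(("ctr",194,212,66),("slotA",189,157,66),("slotB",196,272,66),("L",118,212,66),("R",270,212,66),("T",196,139,66),("B",194,287,66),("mA",199,112,40),("mB",209,291,40),("stA",354,367,t[2]+26.3),("stB",354,530,t[2]+26.3),("kTL",55,32,40),("kTR",345,28,40),("kBL",85,350,40)):
    a,w=T(x,y,z); print(n,a.round(1),w.round(1))
im=cv2.imread("pics/w3.png"); cv2.imwrite("pics/w3d.png",cv2.resize(im[160:240,180:260],(600,600),interpolation=cv2.INTER_CUBIC))
```

```text
ctr [133.4 -56.8   0.9] [618.6 -83.4  66. ]
slotA [133.4 -57.4 -18.8] [600.6 -91.5  66. ]
slotB [133.4 -57.3  23.2] [639.4 -75.4  66. ]
L [133.4 -83.6   0.9] [ 628.8 -108.3   66. ]
R [133.4 -29.9   0.9] [608.3 -58.6  66. ]
T [133.4 -54.6 -25.1] [593.8 -91.4  66. ]
B [133.4 -58.3  29. ] [645.1 -74.2  66. ]
mA [159.4 -58.1 -31. ] [589.6 -96.8  40. ]
mB [159.4 -57.9  40. ] [655.2 -69.6  40. ]
stA [-26.3  -0.3 -15.1] [582.2 -37.3 225.7]
stB [-26.3  -0.3  14.6] [609.8 -26.  225.7]
kTL [ 159.4 -108.8  -59.9] [ 582.2 -154.7   40. ]
kTR [159.4  -3.5 -61.3] [540.8 -57.9  40. ]
kBL [ 159.4 -109.7   65.5] [ 698.5 -107.8   40. ]
```

View pics/w3d.png

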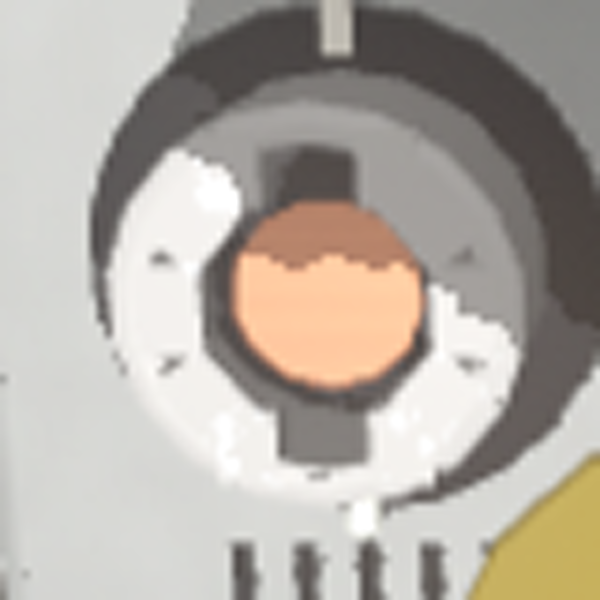

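In this crop (7.5x) the collar centre is (317,306), and the slot-end mids are (309.5,150) and (323,465).

Run:
```python
from h import *
C=cam("wrist"); s=ctrl.sense(); Rt=rot(s['ee_rot']); t=s['eef_pos']
for n,x,y,z in(("ctr",317,306,66),("A",309.5,150,66),("B",323,465,66),("mA",338,30,40),("mB",363,517,40),("L",108,306,66),("R",525,306,66),("T",317,103,66),("Bo",317,507,66)):
    w=hit(C,180+x/7.5-.43,160+y/7.5-.43,z); print(n,(Rt.T@(w-t)).round(1),w.round(1))
```

```text
ctr [133.4 -57.4   2. ] [619.9 -83.6  66. ]
A [133.4 -57.2 -17.9] [601.4 -91.   66. ]
B [133.4 -57.8  23.1] [639.5 -76.   66. ]
mA [159.4 -57.9 -29.1] [591.3 -95.9  40. ]
mB [159.4 -58.   39.6] [654.9 -69.9  40. ]
L [133.4 -83.7   2. ] [ 629.9 -107.9   66. ]
R [133.4 -31.2   2. ] [609.9 -59.4  66. ]
T [133.4 -56.  -23.7] [595.6 -92.1  66. ]
Bo [133.4 -58.9  28.8] [645.2 -74.8  66. ]
```

Run:
```python
from h import *
S=cam("scene");C=cam("wrist")
for p,z in(((285,140),50),((323,163),50),((345,148),50),((284,158),0),((322,186),0),((340,170),0)): print(hit(S,*p,z).round())
for p,z in(((327,253),50),((375,268),50),((327,270),50)): print("w",hit(C,*p,z).round())
```

```text
[675. 181.  50.]
[685.  59.  50.]
[763.  60.  50.]
[666. 175.   0.]
[666.  40.   0.]
[739.  48.   0.]
w [637.  36.  50.]
w [633.  91.  50.]
w [655.  44.  50.]
```

Call:
carry_out([
  [1, 30, -2, 2.8, 0, 0, 0],
  [1, 60, -2, 2.8, 0, 0, 0],
  [1, 90, -2, 2.8, 0, 0, 0],
  [1, 99, -2, 2.8, 0, 0, 0],
  [1, 99, -2, 2.8, 0, 0, 0],
])

```text
time_s: 6.55
eef_pos: [599.7, -32.3, 100.6]
ee_rot: [0.694, -0.137, 0.694, 0.137]
force: [0.3, 0.7, -0.7]
grip_width: 0.152
```

Run:
```python
from h import *
C=cam("wrist"); s=ctrl.sense(); im=viewer.capture("wrist")[:,:,::-1]
p=proj(C,[[620,-84,66]])[0]
print(s['time_s'],s['eef_pos'],s['ee_rot'],s['force'],s['grip_width'],p)
cv2.imwrite("pics/w4.png",im)
cv2.imwrite("pics/w4b.png",cv2.resize(im[180:300,145:265],(600,600),interpolation=cv2.INTER_CUBIC))
```

```text
6.55 [599.69460461 -32.28760706 100.62610667] [ 0.69369276 -0.13724061  0.69362983  0.13723346] [ 0.25942113  0.7022313  -0.68191324] 0.15207907210904187 [194.05131234 235.78537919]
```

View pics/w4b.png

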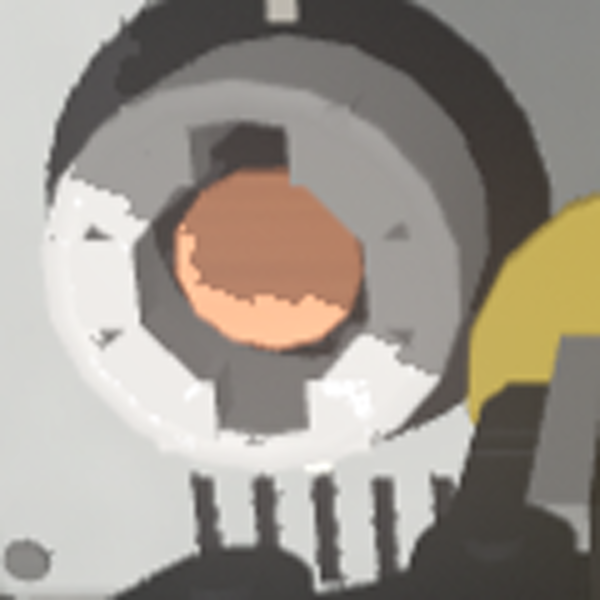

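In the 5x crop the collar rim spans x 42–460 and y 80–473. The slot-end mids are (238,124) and (261.5,432), with the centre at about (250.5,277).

Run:
```python
from h import *
C=cam("wrist"); s=ctrl.sense(); Rt=rot(s['ee_rot']); t=s['eef_pos']
for n,x,y in(("ctr",250.5,277),("A",238,124),("B",261.5,432),("A'",241,185),("B'",261.5,380),("L",42,277),("R",460,277),("T",250,80),("Bo",250,473)):
    w=hit(C,145+x/5-.4,180+y/5-.4,66); print(n,(Rt.T@(w-t)).round(1),w.round(1))
im=cv2.imread("pics/w4.png"); h=cv2.cvtColor(im,cv2.COLOR_BGR2HSV)
m=cv2.inRange(h,(20,110,60),(35,255,255)); ys,xs=np.nonzero(m); print("yellow",xs.min(),xs.max(),ys.min(),ys.max())
# predicted flange outline: centre at tool (x=+5.5 top.., y,z), radius 24
c=np.array([2.5+0,-.3,-.25]) # flange top: 24 vs TCP 27.5 height
a=np.linspace(0,2*np.pi,200)
for dx in(3.5,7.5):
    P=t+(np.c_[np.full(200,dx),-.3+24*np.cos(a),-.25+24*np.sin(a)])@Rt.T; q=proj(C,P); print(dx,q.min(0),q.max(0))
```

```text
ctr [ 35.4 -55.3  -1.1] [620.1 -84.   66. ]
A [ 35.4 -55.2 -21.1] [601.7 -91.5  66. ]
B [ 35.4 -55.7  20.3] [640.1 -76.1  66. ]
A' [ 35.4 -55.5 -13.3] [609.  -88.8  66. ]
B' [ 35.4 -55.1  13. ] [633.1 -78.4  66. ]
L [ 35.4 -81.5  -1.1] [ 630.1 -108.2   66. ]
R [ 35.4 -29.   -1.2] [610.1 -59.7  66. ]
T [ 35.4 -53.3 -26.6] [595.8 -91.8  66. ]
Bo [ 35.4 -57.6  26.2] [646.3 -75.7  66. ]
yellow 239 559 214 367
3.5 [236.79548896 215.1309759 ] [327.99464661 298.54680587]
7.5 [237.87493939 212.81108957] [326.91529061 294.51768933]
```

Run:
```python
from h import *
im=cv2.imread("pics/w4.png"); h=cv2.cvtColor(im,cv2.COLOR_BGR2HSV)
m=cv2.inRange(h,(18,100,50),(36,255,255)); m[:,345:]=0; C=cam("wrist"); s=ctrl.sense(); Rt=rot(s['ee_rot']); t=s['eef_pos']
for r in(222,228,234,240,246,250):
    xs=np.nonzero(m[r])[0]; print(r,xs.min(),xs.max())
# fit flange by top-arc contour points (rows<246), at flange plane tool x=3.5
pts=[(np.nonzero(m[r])[0][[0,-1]],r) for r in range(217,246)]
P=np.array([Rt.T@(hit(C,x,r,t[2]-3.5)-t) for xs,r in pts for x in(xs[0]-.5,xs[1]+.5)])[:,1:]
A=np.c_[2*P,np.ones(len(P))]; o=np.linalg.lstsq(A,(P**2).sum(1),rcond=None)[0]; print("flange ctr y,z",o[:2],"r",np.sqrt(o[2]+o[0]**2+o[1]**2))
```

```text
222 257 309
228 249 316
234 245 320
240 242 323
246 239 325
250 239 326
flange ctr y,z [-0.24455614 -1.44320089] r 23.423689310821096
```

Call:
carry_out([
  [1, 0, -20, 0, 0, 0, 0],
  [1, 0, -40, 0.3, 0, 0, 0],
  [1, 0, -55, 0.3, 0, 0, 0],
  [1, 0, -55, 0.3, 0, 0, 0],
  [1, 4, -55, 0.3, 0, 0, 0],
], newtons=100)

```text
time_s: 7.22
eef_pos: [620.8, -82.8, 96.3]
ee_rot: [0.694, -0.137, 0.694, 0.137]
force: [-0.5, 0.4, -2.3]
grip_width: 0.144
```

Call:
carry_out([
  [1, 2, 0, 0, 0, 0, 0],
  [1, 4, 0, 0, 0, 0, 0],
  [1, 6, 0, 0, 0, 0, 0],
  [1, 7, 0, 0, 0, 0, 0],
  [1, 7, 0, 0, 0, 0, 0],
])

```text
time_s: 7.85
eef_pos: [620.8, -83.0, 89.2]
ee_rot: [0.694, -0.137, 0.694, 0.137]
force: [0.2, 0.1, -0.4]
grip_width: 0.141
```

Run:
```python
from h import *
s=ctrl.sense();print(s['time_s'],s['eef_pos'],s['force'],s['wrist_torque'],s['grip_width'],rot(s['ee_rot']).round(3))
```

```text
7.85 [620.75862676 -83.01072369  89.23215784] [ 0.20098978  0.07877895 -0.35639248] [-0.03223356  0.02489343  0.03471424] 0.14095178811258066 [[-0.    -0.381  0.925]
 [ 0.     0.925  0.381]
 [-1.     0.    -0.   ]]
```

The plug is 4 mm into the bore without contact, so I'll continue down.

Call:
carry_out([
  [1, 1, 0, 0, 0, 0, 0],
  [1, 2, 0, 0, 0, 0, 0],
  [1, 3, 0, 0, 0, 0, 0],
  [1, 4, 0, 0, 0, 0, 0],
  [1, 5, 0, 0, 0, 0, 0],
])

```text
time_s: 8.48
eef_pos: [620.8, -83.0, 84.5]
ee_rot: [0.694, -0.137, 0.694, 0.137]
force: [-0.7, 0.1, 1.7]
grip_width: 0.142
```

Call:
carry_out([
  [1, 1, 0, 0, 0, 0, 0],
  [1, 2, 0, 0, 0, 0, 0],
  [1, 3, 0, 0, 0, 0, 0],
  [1, 4, 0, 0, 0, 0, 0],
  [1, 5, 0, 0, 0, 0, 0],
])

```text
time_s: 9.1
eef_pos: [620.9, -83.1, 79.5]
ee_rot: [0.694, -0.137, 0.694, 0.137]
force: [-2.8, 1.0, 6.3]
grip_width: 0.144
```

Run:
```python
from h import *
s=ctrl.sense();print(s['time_s'],s['eef_pos'],s['force'],s['wrist_torque'],s['grip_width'])
```

```text
9.1 [620.86228072 -83.05292852  79.54238993] [-2.75331276  1.02867446  6.34062473] [0.10430893 0.4835185  0.04077433] 0.14366096822353314
```

Call:
carry_out([
  [1, 1.5, 0.3, -0.3, 0, 0, 0],
  [1, 3, 0.3, -0.3, 0, 0, 0],
  [1, 4.5, 0.3, -0.3, 0, 0, 0],
  [1, 5.5, 0.3, -0.3, 0, 0, 0],
  [1, 6.5, 0.3, -0.3, 0, 0, 0],
])

```text
time_s: 9.72
eef_pos: [620.9, -83.0, 73.8]
ee_rot: [0.694, -0.138, 0.693, 0.137]
force: [-2.2, 0.9, 11.8]
grip_width: 0.146
```

Run:
```python
from h import *
s=ctrl.sense();print(s['time_s'],s['eef_pos'],s['force'],s['wrist_torque'],s['grip_width'])
```

```text
9.725 [620.85481684 -83.0429463   73.8242929 ] [-2.19512322  0.887261   11.78233533] [ 0.15728695  0.59228883 -0.0110206 ] 0.14578504916825233
```

Call:
carry_out([
  [1, 0.3, 0, -0.2, 0, 0, 0],
  [1, 0.5, 0, -0.3, 0, 0, 0],
  [1, 0.8, 0, -0.3, 0, 0, 0],
  [1, 1, 0, -0.3, 0, 0, 0],
  [1, 1, 0, -0.3, 0, 0, 0],
], newtons=120)

```text
time_s: 10.35
eef_pos: [620.9, -83.1, 73.8]
ee_rot: [0.694, -0.138, 0.693, 0.137]
force: [-5.3, 1.6, 15.8]
grip_width: 0.137
```

Run:
```python
from h import *
s=ctrl.sense();print(s['time_s'],s['eef_pos'],s['force'],s['wrist_torque'],s['grip_width'])
```

```text
10.35 [620.85593832 -83.089524    73.78155675] [-5.28181493  1.60920273 15.76475423] [ 0.44588507  0.86997933 -0.06114909] 0.137100190109285
```

Seated: the TCP stopped at 73.8 while the force rose to 15.8 N. Now I twist clockwise.

Call:
carry_out([
  [1, 0.3, 0, 0, 6, 0, 0],
  [1, 0.3, 0, 0, 12, 0, 0],
  [1, 0.3, 0, 0, 18, 0, 0],
  [1, 0.3, 0, 0, 24, 0, 0],
  [1, 0.3, 0, 0, 30, 0, 0],
])

```text
time_s: 10.98
eef_pos: [621.5, -83.9, 73.8]
ee_rot: [0.707, 0.047, 0.704, -0.049]
force: [-2.3, -1.9, 15.8]
grip_width: 0.136
```

Run:
```python
from h import *
s=ctrl.sense();print(s['time_s'],s['eef_pos'],s['force'],s['wrist_torque'],s['grip_width'],np.degrees(s['joints']).round(1))
```

```text
10.975 [621.49945033 -83.88705982  73.78704786] [-2.28143666 -1.9135788  15.78129894] [-0.18385572  0.47795726  0.09191041] 0.13646151340094106 [ -18.4   39.1   77.4   -0.    63.1 -100.5]
```

Call:
carry_out([
  [1, 0, 0, 0, 6, 0, 0],
  [1, 0, 0, 0, 12, 0, 0],
  [1, 0, 0, 0, 18, 0, 0],
  [1, 0, 0, 0, 24, 0, 0],
  [1, 0, 0, 0, 30, 0, 0],
])

```text
time_s: 11.6
eef_pos: [621.5, -83.9, 73.8]
ee_rot: [0.671, 0.229, 0.667, -0.229]
force: [-1.7, -1.5, 14.9]
grip_width: 0.138
```

Call:
carry_out([
  [1, 0, 0, 0, 6, 0, 0],
  [1, 0, 0, 0, 12, 0, 0],
  [1, 0, 0, 0, 18, 0, 0],
  [1, 0, 0, 0, 24, 0, 0],
  [1, 0, 0, 0, 30, 0, 0],
])

```text
time_s: 12.22
eef_pos: [621.5, -84.0, 73.8]
ee_rot: [0.589, 0.395, 0.585, -0.394]
force: [-3.5, -2.7, 15.6]
grip_width: 0.143
```

Run:
```python
from h import *
s=ctrl.sense();print(s['time_s'],s['eef_pos'],s['force'],s['wrist_torque'],s['grip_width'],np.degrees(s['joints']).round(1),rot(s['ee_rot']).round(3))
im=viewer.capture("wrist")[:,:,::-1]; cv2.imwrite("pics/w5.png",im)
sc=viewer.capture("scene")[:,:,::-1]; cv2.imwrite("pics/s5.png",np.hstack([cv2.resize(im[170:350,200:380],(390,390)),cv2.resize(sc[150:340,270:460],(390,390))]))
```

```text
12.225 [621.52646953 -83.96216151  73.82834119] [-3.48324563 -2.6729554  15.57192948] [-0.27465376  0.58749837  0.09910345] 0.14268536737846318 [-18.4  39.1  77.4  -0.1  63.1 -40.5] [[ 0.005  0.926  0.378]
 [-0.002  0.378 -0.926]
 [-1.     0.003  0.004]]
```

View pics/s5.png

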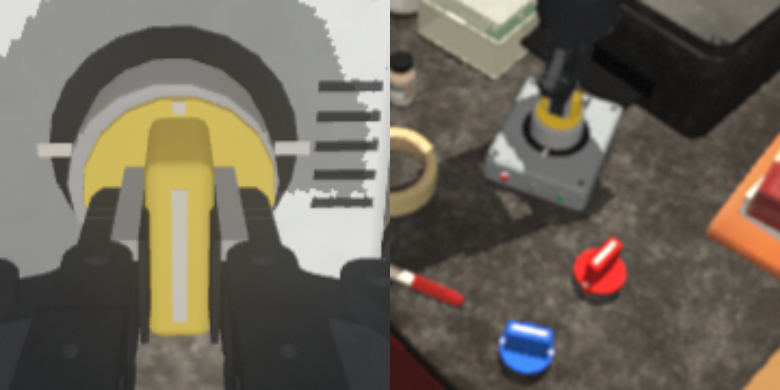

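The picture shows the bar at right angles to the slot marks and the flange on the collar, with the bystanders untouched. I'll add a little press for margin and hold.

Call:
carry_out([
  [1, 0.4, 0, 0, 0, 0, 0],
  [1, 0.8, 0, 0, 0, 0, 0],
  [1, 0.8, 0, 0, 0, 0, 0],
  [1, 0.8, 0, 0, 0, 0, 0],
  [1, 0.8, 0, 0, 0, 0, 0],
])

```text
time_s: 12.95
eef_pos: [621.6, -83.9, 73.8]
ee_rot: [0.589, 0.394, 0.586, -0.393]
force: [-4.0, -0.6, 21.4]
grip_width: 0.141
```

Run:
```python
from h import *
from rig import order
s=ctrl.sense();print(s['time_s'],s['eef_pos'],s['force'],s['grip_width'])
if 13<s['force'][2]<32: print(order.finish_job())
```

```text
12.95 [621.55745235 -83.93651713  73.76045448] [-3.96231401 -0.57688704 21.37944531] 0.1411606246298441
the job is handed in; nothing more can be done
None
```

I gripped the yellow plug by its bar and lowered it into the bayonet socket with the lugs in the slots. I pushed it down onto the collar, turned it 90° clockwise and handed the job in at 12.95 s. The arm is still gripping it and pressing down.

- **Seated:** the tool stopped at z = 73.8 mm, close to the expected 73.5 mm. More push raised only the force, to 21.4 N down at the end, which is well above the 12 N spring.
- **Locked:** the last picture, taken just before the final press, shows the bar at right angles to the slot marks and the flange on the collar.
- **Grip:** the jaw opening stayed steady at about 0.14.
- **Bystanders:** the blue plug stood upright in the last picture. The parts of the tape, marker and vial in view looked undisturbed; the timer was outside that crop, so I did not recheck it.

A small sideways force of up to about 5 N showed while pressing down. My small sideways correction did not remove it, and about 4 N was left at hand-in. No check failed. I did not let go of the plug to test the lock.

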